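# Swap the broken mixing cup in its weighted holder

### The job

The resin mixing cup standing in the weighted steel holder has a piece snapped out of its rim: take it out and put it in the tilt-out bin of offcut plastic. Then stand the sound tapered cup in the holder in its place, lowering it until it just rests on the taper before letting go, without dropping it in or pushing it tight, so that it will lift out again. Leave the holder where it stands and everything else on the bench as it is.

Things in the scene. Friction and masses are not known exactly. Their poses are not given: they have to be found in the camera images.
- holder: Weighted cup holder of plain steel, loose, 1.3 kg, on the red mat: a conical cup 82 mm tall on a round foot 96 mm wide and 9 mm thick. Origin: centre of the foot's underside, z up its axis. A mixing cup resting lightly in it stands on the taper, its underside 24 to 26 mm above this origin (10 mm clear of the bore's floor), its rim 48 to 50 mm above the mouth; pushed harder it wedges.
- holder_mouth (a point): Centre of the holder's open mouth, on its axis, 82 mm above the holder's origin. The conical bore is 54.6 mm wide here and narrows by 0.27 mm of diameter per mm of depth (a cup 1 mm off-centre touches 7 mm early); 66 mm across outside. Plastic slides easily on the steel, but pushed down with about 30 N the cup jams: the walls squeeze it with over 80 N in all, not 5 to 15 N at a light rest.
- new_cup: The sound mixing cup: empty, white rigid plastic, 106 mm tall, about 45 g, upright on the red mat. From 39 mm diameter at the underside it widens to 60 mm at 78 mm height (same taper as the holder); above that a straight round collar, 64 mm wide and 28 mm high, ends at the open rim. Wall 2.8 mm. Origin: centre of its underside; z up to the mouth. Its yaw means nothing.
- new_cup_rim (a point): Centre of the sound cup's open rim, on its axis, 106 mm above its origin.
- old_cup: The broken mixing cup, at the start resting lightly in the holder, collar 20 mm clear of its mouth. Shape and sizes as the sound cup, about 40 g, but a piece of the collar is missing over its whole height, 45 degrees to either side of the cup's own +x axis; the collar is whole where its y axis crosses it. Origin: centre of its underside; z up to the rim.
- old_cup_rim (a point): Centre of the broken cup's open rim, on its axis, 106 mm above its origin.
- old_cup_mid (a point): Point on the broken cup's axis 55 mm above its underside.
- bin_mouth (a point): Centre of the open mouth of the tilt-out bin: grey plastic bucket at the right, tilted out towards the robot in a dark steel cradle, offcuts of sheet plastic on its floor. Axes are the bucket's: x from front to back panel, y across, z up from its floor, which is 141 mm below. The mouth is about level, 180 mm above the bench, 180 mm from front to back and 242 mm wide, open above.
- bin (a joint): Tilt of the bucket about its pivot: 0 standing upright in the cradle, growing as it is tilted out towards the robot, at most 0.60 rad. It starts between 0.50 and 0.60 and stays where it is left (stiff pivot).
- jar: A bystander: straight-sided open aluminium pot, 60 mm in diameter and 80 mm tall, on the red mat. Origin: centre of its underside.
- board: A bystander: green circuit board, 80 by 120 mm, lying on the red mat. Origin: centre of its underside.
- hexset: A bystander: black plastic holder, 125 mm long, with eight upright steel hex keys, 125 mm high, at the far side of the red mat. Origin: centre of its underside.
- driver: A bystander: screwdriver, 190 mm long, black handle, lying on the bench left of the red mat. Origin on its axis.
- spool: A bystander: metal reel, 64 mm in diameter and 48 mm tall, standing at the left of the mat. Origin: centre of its underside.
There are look-alikes about, which are no part of the job. Leave any orange look-alike of the old_cup alone. Leave any blue look-alike of the new_cup alone.

How it is judged:
On the way, in this order (a step that is already met when the one before it is completed fails the run):
1. the broken cup is lifted clear of the holder ((z of old_cup in the frame of holder above 0.085 m or horizontal distance between old_cup and holder above 0.07 m)), for 0.1 s.
2. the sound cup is carried down inside the holder, still held, to within 27 mm of resting (z of new_cup in the frame of holder below 0.052 m and horizontal distance between new_cup and holder below 0.008 m and contact force between new_cup and the fingers above 0.3 N), for 0.05 s.
At the end, for the whole second after the job is handed in: Sound cup rests upright in the holder, underside 21-30 mm above its origin, within 5 mm and 0.06 rad of its axis, released. Holder upright within 30 mm of its start. Broken cup at rest, middle in the bin (below 30 mm over mouth centre), bin over 0.35 rad (z of new_cup in the frame of holder between 0.021 and 0.03 m and horizontal distance between new_cup and holder below 0.005 m and angle between the z axis of new_cup and the z axis of holder, either way round below 0.06 rad and angle between new_cup's own z axis and vertical below 0.1 rad and linear speed of each of new_cup, old_cup below 0.02 m/s and contact force between new_cup and the fingers below 0.1 N and angle between holder's own z axis and vertical below 0.06 rad and distance of holder from where it was at the start of the episode below 0.03 m and x of old_cup_mid in the frame of bin_mouth between -0.0825 and 0.0825 m and y of old_cup_mid in the frame of bin_mouth between -0.125 and 0.125 m and z of old_cup_mid in the frame of bin_mouth between -0.15 and 0.03 m and value of joint bin above 0.35 rad); the robot touches nothing.
It fails at once if the sound cup is jammed into the holder: the forces between their walls add up to more than 80 N (contact force between new_cup and holder above 80 N).
It fails at once if the holder is tipped by more than 0.3 rad (angle between holder's own z axis and vertical above 0.3 rad).
It fails at once if a bystander is shifted by more than 30 mm (distance of any of jar, board, hexset, driver, spool from where it was at the start of the episode above 0.03 m).
It also fails if it takes over 67 s, if anything falls off the work surface, if the arm or the gripper's body presses on something with over 40 N, if the wrist force passes 120 N, or if a joint passes its speed limit or range.

### The arm

A 6-joint arm with a two-finger parallel gripper is mounted at the origin on the work surface. World frame = base frame: x ahead of the robot, y to its left, z up, the work surface at z = 0. Lengths are in m, angles in rad, forces in N, time in s.
With the tool pointing down it reaches from about 0.35 to 0.975 m from the base axis. Payload 17.4 kg.
Tool frame: the origin (TCP) lies at the very end of the fingers, on their centre line; the grasp point (between the pads) lies 19 mm behind it; z points along the fingers, y is the line along which they close (so a half turn about z gives the same grasp; the last joint's range is limited). The gripper opens to 85 mm and grips with 20 to 120 N. Pads are 22 mm wide; open, the fingers measure 114 mm over their backs; the gripper's body (76 mm by 85 mm) begins 54 mm behind the grasp point. The pads swing forward as they close: fully open they stand 13 mm farther back than shut.
Start: joints at [1.08, 0.116, 1.442, -0, 1.584, -0.038], TCP at [0.295, 0.607, 0.231] pointing down, gripper open.
Joint ranges: [-2.83, 2.83], [-0.83, 2.19], [0.07, 2.5], [-1.14, 4.28], [0.01, 3], [-2.97, 2.97]. Speed limits (rad/s): [1.89, 1.89, 2.22, 3.14, 3.14, 3.14].

### API

Orientations are given as a 3x3 rotation matrix whose columns are the frame's x, y, z axes.
In Python, from plant import readout, imaging, order gives the robot as it stands. The module is installed in compiled form; this text tells all that it offers.
- The arm moves only by the tool step_arm, never from a script. Its argument "steps" is a list of rows, each a list of 2 entries, a list of its own where there are three numbers: the shift along the world's x, y, z in m, then the turn, a rotation vector about the world's x, y, z in degrees. A call has 1 to 8 rows; each row is the pose to reach, as a shift and turn from the pose commanded when the call began; what a row does not reach only later rows make up. A row lasts 1/8 s, in which the tool goes at most 62.5 mm and 10.7 degrees, less where a joint would pass 70% of its speed; a pose out of reach is approached as far as the arm can. A call with a gripper value outside its range is refused whole. "hand" is the finger opening in m, from 0 to 0.0854, set as the call begins (left out, the last holds). The fingers move at their own pace and stop on an object; "grip_force" is the grip in N (left out, the last holds). Time passes only in rows, so rows that repeat a pose let the fingers close. It gives the time, the measured TCP pose, the force, the opening and the grip force at its end, in the units of the state.
- readout.get_state(): the state, without advancing time (a new reading comes with each control period).
- imaging.camera(name): name is "scene" or "top"; returns the picture (480x640x3 uint8, blue, green, red); there is no depth.
- imaging.camera_params(name): a dict with "intrinsics" (3x3 intrinsics, pixels), "extrinsics" (4x4, takes a point from world to camera coordinates). Camera axes: x right, y down, z forward; pixel columns grow to the right and rows downward; lengths in m; the calibration is good to about 2 mm. A picture is of the moment at which its call begins. camera_params takes no time and is no camera call.
- order.finish_job(): hands the job in; it is judged then, once.
Trained networks look in the newest picture that a camera, given by its name, has taken for a name from the list of things; names that differ only in an ending like _2 or _b are one class to them, and where a whole thing is asked for, a point or a joint stands for the part that bears it (a point fixed in the world has none). Each returns a list of dicts, best first, with "conf" (0 to 1); they miss things now and then, are a little off and sometimes report something else, mostly with a low value. They report only what shows in the picture. A call takes as long as a camera call. They do not tell look-alikes from the thing itself.
- imaging.find_in(camera, label): "location" ([x, y, z] in m, in world coordinates, good to about 4 mm: the middle of the surface that is visible of it).
- imaging.regions_of(camera, label): "pixels" (480x640 bool, what is visible of it).
The state is a dict: "t": time; "joint_positions": joint angles; "qd": joint speeds; "tau": joint torques, N m; "tool_pos": TCP position; "eef_rot": TCP orientation; "contact_force": force on the tool from outside, world axes, zero at the start; "torque": the same for the moment, N m; "opening": opening from 0.0 (shut) to 1.0 (fully open); "grip_force": force on a finger pad.
Only numpy, scipy, OpenCV 4.12 (cv2) and the standard library are available. Lean on these libraries where they do the work, as an engineer would, in place of code of your own. Each camera call takes 0.05 s, during which the arm holds its last target. There are 200 camera calls.

## Working session

There is one attempt and no reset: what is moved stays moved. The work goes in short steps, Python scripts to look and compute and a tool call to move; the robot and the scene stay as the last step left them, time stands still between calls to the robot, and variables do not carry over. Pictures are saved under pics/ and viewed, at most 12 in all, crops included, and the job is handed in when it is done.

Besides the shell and the picture viewer there is one more tool, called after "Call:" as name(argument=value, ...), one argument or row to a line, values as JSON. step_arm: Moves the arm, as the interface text tells. Its arguments: {"type":"object","properties":{"steps":{"type":"array","items":{"type":"array"}},"hand":{"type":"number"},"grip_force":{"type":"number"}},"required":["steps"]}

```bash
mkdir -p pics
cat > h.py <<'E'
import numpy as np, cv2
from plant import readout, imaging, order
def P(n):
    p=imaging.camera_params(n); return np.array(p["intrinsics"]),np.array(p["extrinsics"])
def proj(n,X):
    K,E=P(n); c=E[:3,:3]@np.array(X)+E[:3,3]; u=K@c; return u[:2]/u[2]
def ray(n,u):
    K,E=P(n); d=E[:3,:3].T@np.linalg.inv(K)@np.array([u[0],u[1],1.]); return -E[:3,:3].T@E[:3,3], d
def tri(u1,u2,n1="scene",n2="top"):
    o,d=ray(n1,u1);p,e=ray(n2,u2)
    s=np.linalg.lstsq(np.c_[d,-e],p-o,rcond=None)[0]; a=o+s[0]*d;b=p+s[1]*e
    return (a+b)/2,np.linalg.norm(a-b)
def onz(n,u,z):
    o,d=ray(n,u); return o+d*(z-o[2])/d[2]
E
python3 - <<'E'
from h import *
a=imaging.camera("scene");b=imaging.camera("top")
cv2.imwrite("pics/s0.png",a);cv2.imwrite("pics/t0.png",b)
for l in ["holder","new_cup","old_cup","bin_mouth"]:
  for c in ["scene","top"]:
    for r in imaging.find_in(c,l): print(l,c,round(r["conf"],2),np.round(r["location"],3),proj(c,r["location"]).round())
for c in ["scene","top"]:
  K,E=P(c);print(c,(-E[:3,:3].T@E[:3,3]).round(3))
s=readout.get_state();print(s["t"],s["tool_pos"],s["eef_rot"])
E
```

```text
holder scene 0.81 [0.542 0.365 0.017] [376. 387.]
holder scene 0.53 [0.518 0.343 0.111] [382. 346.]
holder scene 0.4 [0.57  0.496 0.026] [405. 442.]
holder top 0.87 [0.498 0.32  0.018] [222. 239.]
holder top 0.52 [0.53  0.354 0.093] [205. 223.]
new_cup scene 0.82 [ 0.451 -0.012  0.081] [317. 242.]
new_cup scene 0.76 [ 0.415 -0.19   0.082] [294. 198.]
new_cup top 0.9 [ 0.456 -0.023  0.06 ] [347. 252.]
new_cup top 0.65 [ 0.418 -0.216  0.064] [419. 265.]
old_cup scene 0.91 [0.295 0.431 0.075] [496. 341.]
old_cup scene 0.83 [0.521 0.345 0.113] [382. 346.]
old_cup scene 0.6 [0.538 0.363 0.019] [377. 385.]
old_cup scene 0.36 [0.568 0.496 0.025] [406. 442.]
old_cup top 0.82 [0.526 0.359 0.093] [203. 225.]
old_cup top 0.75 [0.282 0.433 0.064] [175. 318.]
bin_mouth scene 0.74 [ 0.573 -0.408  0.143] [200. 156.]
bin_mouth scene 0.64 [ 0.452 -0.013  0.077] [317. 243.]
bin_mouth top 0.61 [ 0.6   -0.395  0.095] [488. 195.]
scene [1.02  0.929 1.055]
top [0.308 0.045 1.477]
0.5 [0.29531721 0.60695489 0.23126147] [[-8.99217902e-01  4.37501042e-01 -6.02082590e-05]
 [ 4.37501045e-01  8.99217900e-01 -6.59267974e-05]
 [ 2.52973017e-05 -8.56237327e-05 -9.99999996e-01]]
```

View pics/s0.png

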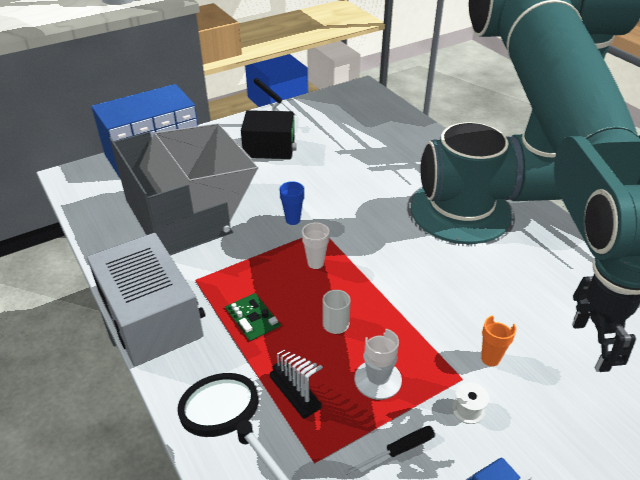

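View pics/t0.png

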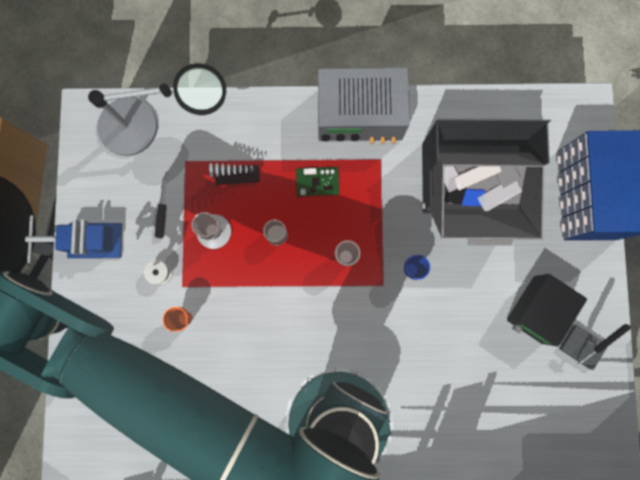

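Old cup candidates: the broken grey cup in the holder (scene 382,346; top 205,225) and the orange look-alike (496,341; 176,319). New cup candidates: the white cup (316,245; 347,252), the blue look-alike (292,200; 417,266) and the aluminium jar (336,311; 275,232). I choose the grey cup in the holder and the white cup. Next is a close crop to check both.

Run:
```python
from h import *
a=cv2.imread("pics/s0.png");b=cv2.imread("pics/t0.png")
f=lambda i,x,y,w:cv2.resize(i[y-w:y+w,x-w:x+w],(390,290) if 0 else (296,296),interpolation=cv2.INTER_CUBIC)
im=np.vstack([np.hstack([f(a,382,355,37),f(b,207,230,37)]),np.hstack([f(a,316,245,37),f(b,347,252,37)])])
cv2.imwrite("pics/c0.png",im)
for l,cs in [("new_cup",None),("old_cup",None),("holder",None)]:
  for c in ["scene","top"]:
    for r in imaging.regions_of(c,l):
      m=r["pixels"];ys,xs=np.nonzero(m);print(l,c,round(r["conf"],2),xs.min(),xs.max(),ys.min(),ys.max(),m.sum())
```

```text
new_cup scene 0.68 302 329 223 268 956
new_cup scene 0.6 280 306 181 224 868
new_cup top 0.98 405 430 255 279 503
new_cup top 0.61 335 359 241 265 498
new_cup top 0.27 428 544 151 246 9840
old_cup scene 0.72 481 516 316 365 1191
old_cup scene 0.56 365 398 330 367 958
old_cup top 0.83 162 191 307 331 578
old_cup top 0.79 192 218 213 238 539
holder scene 0.72 355 401 359 399 1387
holder scene 0.32 322 350 290 333 1111
```

View pics/c0.png

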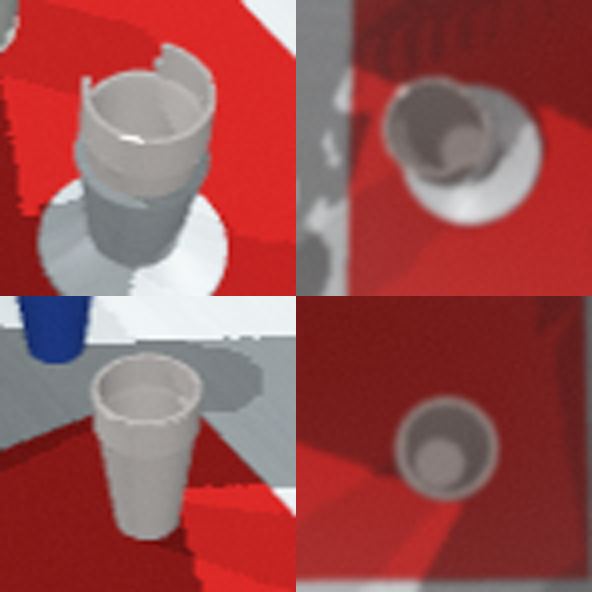

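The broken collar's gap is at the far left of its rim in the scene view (crop, between (85,80) and (165,45)). That makes it roughly world -y, so I grip along about x. The sound cup is whole. Now I'll fit silhouettes for positions.

```bash
cat >> h.py <<'E'
from scipy.optimize import minimize
TH=np.linspace(-np.pi,np.pi,73)
def quads(rings,gap=None,yaw=0):
    Q=[]
    for i,((r0,z0),(r1,z1)) in enumerate(zip(rings[:-1],rings[1:])):
        for a,b in zip(TH[:-1],TH[1:]):
            if gap is not None and i>=gap and abs((a+b)/2)<np.pi/4: continue
            Q.append([[r*np.cos(t+yaw),r*np.sin(t+yaw),z] for r,t,z in [(r0,a,z0),(r0,b,z0),(r1,b,z1),(r1,a,z1)]])
    return np.array(Q)
CUP=[(0.001,0),(.0195,0),(.030,.078),(.032,.078),(.032,.106)]
HOLD=[(.048,0),(.048,.009),(.033,.082)]
def sil(c,Q,pos,S=4):
    K,E=P(c); X=(Q.reshape(-1,3)+pos)@E[:3,:3].T+E[:3,3]; u=X@K.T; u=u[:,:2]/u[:,2:]
    m=np.zeros((480*S,640*S),np.uint8)
    for q in ((u+.5)*S).reshape(-1,4,2): cv2.fillConvexPoly(m,np.round(q*16).astype(np.int32),255,shift=4)
    return cv2.resize(m,(640,480),interpolation=cv2.INTER_AREA)/255.
def mask_at(c,label,px):
    for r in imaging.regions_of(c,label):
        ys,xs=np.nonzero(r["pixels"])
        if np.hypot(xs.mean()-px[0],ys.mean()-px[1])<16: return r["pixels"].astype(float)
E
python3 - <<'E'
from h import *
def fit(name,Qf,masks,x0,extra=()):
    def cost(p): return sum(np.abs(sil(c,Qf(p),p[:3],2)-m).sum() for c,m in masks.items())
    n=len(x0); sx=np.array([x0]+[np.array(x0)+np.eye(n)[i]*(.006 if i<3 else .4) for i in range(n)])
    r=minimize(cost,x0,method="Nelder-Mead",options=dict(initial_simplex=sx,maxfev=150,xatol=2e-4,fatol=.5))
    print(name,r.x.round(4),round(r.fun,1),[ (c,round(m.sum())) for c,m in masks.items()]);return r.x
M=lambda l,a,b:{c:m for c,m in [("scene",mask_at("scene",l,a)),("top",mask_at("top",l,b))] if m is not None}
fit("new",lambda p:quads(CUP),M("new_cup",(316,245),(347,252)),[.44,-.025,.003])
om=M("old_cup",(382,346),(205,225))
UP=[(.0265,.054),(.030,.078),(.032,.078),(.032,.106)] # part showing above the mouth
best=fit("old",lambda p:quads(UP,2,p[3]),om,[.51,.335,.028,-1.75])
for c in ("scene","top"):
    img=cv2.imread("pics/%s0.png"%c[0]).astype(int)
    b,g,r=img[...,0],img[...,1],img[...,2]
    px=(379,365) if c=="scene" else (210,230)
    red=(r>1.6*g+10)
    m=(~red).astype(np.uint8); n,l,st,ce=cv2.connectedComponentsWithStats(m,connectivity=4); k=l[px[1],px[0]]
    print(c,"assembly",st[k])
    if c=="scene": S=(l==k).astype(float)
    else: T=(l==k).astype(float)
x=fit("holder+cup",lambda p:np.vstack([quads(HOLD),quads(UP,2,best[3])+[0,0,.025]]),{"scene":S,"top":T},[.51,.335,.003])
bm=[r for r in imaging.regions_of("top","bin_mouth")]
for r in bm:
    ys,xs=np.nonzero(r["pixels"]);print("bin",r["conf"],xs.min(),xs.max(),ys.min(),ys.max())
for u in [(435,122),(549,122),(545,237),(440,237)]: print(u,onz("top",u,.18).round(3))
E
```

```text
new [ 0.4501 -0.0217  0.0042] 89.4 [('scene', 956), ('top', 498)]
old [ 0.5186  0.3389  0.0193 -1.6668] 537.0 [('scene', 958), ('top', 539)]
scene assembly [ 354  329   48   71 2389]
top assembly [ 192  212   40   37 1122]
holder+cup [0.5241 0.3455 0.0072] 603.7 [('scene', 2389), ('top', 1122)]
bin 0.85 429 544 152 246
(435, 122) [ 0.771 -0.243  0.18 ]
(549, 122) [ 0.768 -0.529  0.18 ]
(545, 237) [ 0.477 -0.503  0.18 ]
(440, 237) [ 0.479 -0.246  0.18 ]
```

```bash
cat > fit2.py <<'E'
from h import *
def fit(name,Qf,masks,x0):
    def cost(p): return sum(np.abs(sil(c,Qf(p),p[:3],2)-m).sum() for c,m in masks.items())
    n=len(x0); sx=np.array([x0]+[np.array(x0)+np.eye(n)[i]*(.006 if i<3 else .4) for i in range(n)])
    r=minimize(cost,x0,method="Nelder-Mead",options=dict(initial_simplex=sx,maxfev=150,xatol=2e-4,fatol=.5))
    print(name,r.x.round(4),round(r.fun,1),[ (c,round(m.sum()),round(np.abs(sil(c,Qf(r.x),r.x[:3],2)-m).sum())) for c,m in masks.items()]);return r.x
E
python3 - <<'E'
from fit2 import *
UP=[(.001,.06),(.0275,.06),(.030,.078),(.032,.078),(.032,.106)]
S,T=[],[]
for c in ("scene","top"):
    img=cv2.imread("pics/%s0.png"%c[0]).astype(int); g,r=img[...,1],img[...,2]
    m=(~(r>1.6*g+10)).astype(np.uint8)
    if c=="top": m[:,:192]=0
    n,l,st,ce=cv2.connectedComponentsWithStats(m,connectivity=4)
    px=(379,365) if c=="scene" else (210,230)
    (S if c=="scene" else T).append((l==l[px[1],px[0]]).astype(float))
HQ=np.vstack([quads([(.001,0)]+HOLD+[(.001,.082)])])
F=lambda p:np.vstack([HQ,quads(UP,3,p[3])+[0,0,.025]])
x=fit("asm",F,{"scene":S[0],"top":T[0]},[.515,.335,.003,-1.75])
for c,m in (("scene",S[0]),("top",T[0])):
    img=cv2.imread("pics/%s0.png"%c[0])
    q=quads(UP,3,x[3])+[0,0,.025]+x[:3]
    big=cv2.resize(img,None,fx=4,fy=4,interpolation=cv2.INTER_CUBIC)
    o=sil(c,F(x),x[:3],4); o=cv2.resize(o,None,fx=4,fy=4)
    cs,_=cv2.findContours((o>.5).astype(np.uint8),0,1); cv2.drawContours(big,cs,-1,(0,255,0),1)
    for t in np.linspace(np.pi/4,7*np.pi/4,60):
        u=proj(c,x[:3]+[.032*np.cos(t+x[3]),.032*np.sin(t+x[3]),.131]); cv2.circle(big,tuple((u*4+2).astype(int)),1,(255,0,0),-1)
    u0=(proj(c,x[:3]+[0,0,.06])*4).astype(int)
    cv2.imwrite("pics/f_%s.png"%c,big[u0[1]-190:u0[1]+190,u0[0]-190:u0[0]+190])
cv2.imwrite("pics/f.png",np.hstack([cv2.imread("pics/f_scene.png"),cv2.imread("pics/f_top.png")]))
E
```

```text
asm [ 0.5237  0.3454  0.0076 -1.6278] 257.9 [('scene', 2389, 183), ('top', 1122, 75)]
```

View pics/f.png

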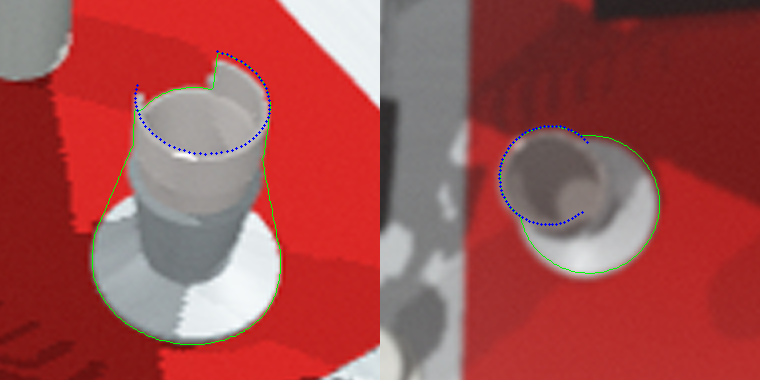

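Run:
```python
from fit2 import *
UP=[(.001,.06),(.0275,.06),(.030,.078),(.032,.078),(.032,.106)]
M={}
for c in ("scene","top"):
    img=cv2.imread("pics/%s0.png"%c[0]).astype(int); g,r=img[...,1],img[...,2]
    m=(~(r>1.6*g+10)).astype(np.uint8)
    if c=="top": m[:,:192]=0
    n,l,st,ce=cv2.connectedComponentsWithStats(m,connectivity=4)
    px=(379,365) if c=="scene" else (210,230)
    M[c]=(l==l[px[1],px[0]]).astype(float)
HQ=quads([(.001,0),(.048,0),(.048,.009),(.024,.012),(.033,.082),(.001,.082)])
F=lambda p:np.vstack([HQ,quads(UP,3,p[3])+[0,0,.025]])
x=fit("asm",F,M,[.515,.335,.003,-1.75])
fit("scene",F,{"scene":M["scene"]},x); fit("top",F,{"top":M["top"]},x)
# bin: back/front top edges
print(readout.get_state()["t"])
```

```text
asm [ 0.5237  0.3451  0.0079 -1.6357] 193.1 [('scene', 2389, 110), ('top', 1122, 83)]
scene [ 0.5236  0.3447  0.0072 -1.6049] 107.8 [('scene', 2389, 108)]
top [ 0.5219  0.347   0.0072 -1.4148] 35.0 [('top', 1122, 35)]
1.05
```

Call:
step_arm(
  steps=[
    [[0.228, -0.262, 0], [0, 0, -64]],
    [[0.228, -0.262, 0], [0, 0, -64]],
    [[0.228, -0.262, 0], [0, 0, -64]],
    [[0.228, -0.262, 0], [0, 0, -64]],
    [[0.228, -0.262, 0], [0, 0, -64]],
    [[0.228, -0.262, 0], [0, 0, -64]],
    [[0.228, -0.262, 0], [0, 0, -64]],
    [[0.228, -0.262, -0.02], [0, 0, -64]],
  ],
  hand=0.0854,
  grip_force=30,
)

```text
t: 2.05
tool_pos: [0.5235, 0.3456, 0.212]
eef_rot: [[-0.003, 1.0, 0.002], [1.0, 0.003, 0.002], [0.002, 0.002, -1.0]]
contact_force: [-0.3, 1.0, -0.7]
opening: 0.998
grip_force: 0.0
```

Run:
```python
from h import *
a=imaging.camera("scene");b=imaging.camera("top")
s=readout.get_state();print(s["t"],s["tool_pos"],s["eef_rot"].round(3) if hasattr(s["eef_rot"],'round') else s["eef_rot"],s["joint_positions"])
f=lambda c,i,w:cv2.resize(i[[slice(int(v)-w,int(v)+w) for v in [proj(c,[.523,.345,.16])[1]]][0],int(proj(c,[.523,.345,.16])[0])-w:int(proj(c,[.523,.345,.16])[0])+w],(390,390),interpolation=cv2.INTER_CUBIC)
for c,i in(("scene",a),("top",b)): 
  u=proj(c,s["tool_pos"]); cv2.circle(i,tuple(u.round().astype(int)),1,(0,255,0),-1)
cv2.imwrite("pics/a1.png",np.hstack([f("scene",a,60),f("top",b,60)]))
```

```text
2.15 [0.52196016 0.34532185 0.20798956] [[-0.003  1.    -0.003]
 [ 1.     0.003 -0.002]
 [-0.002 -0.003 -1.   ]] [5.43646972e-01 1.90633868e-02 1.58101948e+00 1.61122456e-04
 1.54525106e+00 5.40201703e-01]
```

View pics/a1.png

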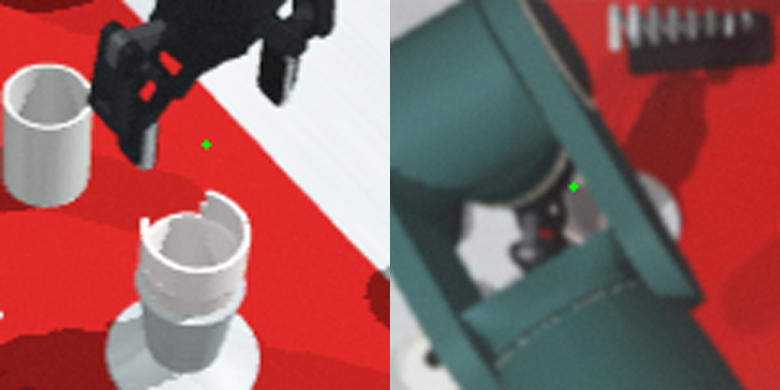

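Scene view: open fingers either side of the cup, TCP (crop 206,145) directly over it. Descending.

Call:
step_arm(
  steps=[
    [[0, 0, -0.025], [0, 0, 0]],
    [[0, 0, -0.05], [0, 0, 0]],
    [[0, 0, -0.075], [0, 0, 0]],
    [[0, 0, -0.09], [0, 0, 0]],
    [[0, 0, -0.1], [0, 0, 0]],
    [[0, 0, -0.11], [0, 0, 0]],
    [[0, 0, -0.113], [0, 0, 0]],
    [[0, 0, -0.113], [0, 0, 0]],
  ],
)

```text
t: 3.15
tool_pos: [0.5234, 0.345, 0.0985]
eef_rot: [[-0.001, 1.0, 0.0], [1.0, 0.001, 0.0], [0.0, 0.0, -1.0]]
contact_force: [0.8, 0.5, 0.7]
opening: 1.003
grip_force: 0.0
```

Call:
step_arm(
  steps=[
    [[0, 0, 0], [0, 0, 0]],
    [[0, 0, 0], [0, 0, 0]],
    [[0, 0, 0], [0, 0, 0]],
    [[0, 0, 0], [0, 0, 0]],
    [[0, 0, 0], [0, 0, 0]],
    [[0, 0, 0], [0, 0, 0]],
    [[0, 0, 0], [0, 0, 0]],
    [[0, 0, 0], [0, 0, 0]],
  ],
  hand=0.05,
  grip_force=30,
)

```text
t: 4.15
tool_pos: [0.5232, 0.3452, 0.0989]
eef_rot: [[-0.001, 1.0, 0.0], [1.0, 0.001, 0.0], [0.0, 0.0, -1.0]]
contact_force: [-5.3, 0.5, 5.3]
opening: 0.749
grip_force: 32.9
```

Call:
step_arm(
  steps=[
    [[0, 0, 0.004], [0, 0, 0]],
    [[0, 0, 0.01], [0, 0, 0]],
    [[0, 0, 0.02], [0, 0, 0]],
    [[0, 0, 0.04], [0, 0, 0]],
    [[0, 0, 0.07], [0, 0, 0]],
    [[0, 0, 0.11], [0, 0, 0]],
    [[0, 0, 0.15], [0, 0, 0]],
    [[0, 0, 0.15], [0, 0, 0]],
  ],
)

```text
t: 5.15
tool_pos: [0.5241, 0.3455, 0.2536]
eef_rot: [[-0.001, 1.0, 0.006], [1.0, 0.001, 0.003], [0.003, 0.006, -1.0]]
contact_force: [0.6, -0.3, -0.8]
opening: 0.75
grip_force: 34.8
```

Run:
```python
from h import *
a=imaging.camera("scene");b=imaging.camera("top")
s=readout.get_state();print(s["t"],s["tool_pos"],s["contact_force"],s["opening"])
cv2.imwrite("pics/s2.png",a);cv2.imwrite("pics/t2.png",b)
for r in imaging.regions_of("scene","holder"):
    ys,xs=np.nonzero(r["pixels"]);print(r["conf"],xs.min(),xs.max(),ys.min(),ys.max())
c=lambda i,x0,y0:i[y0:y0+240,x0:x0+320]
cv2.imwrite("pics/a2.png",np.hstack([c(a,230,180),c(b,300,70)]))
for n in("scene","top"):
  for r in imaging.find_in(n,"bin_mouth"): print(n,r["conf"],np.round(r["location"],3))
```

```text
5.25 [0.52333951 0.34498459 0.24910661] [ 0.44548087  0.09450039 -1.25152821] 0.7555466134406018
0.58 355 401 343 399
scene 0.59 [ 0.572 -0.408  0.145]
scene 0.5 [0.526 0.361 0.255]
top 0.66 [ 0.6   -0.395  0.095]
```

View pics/a2.png

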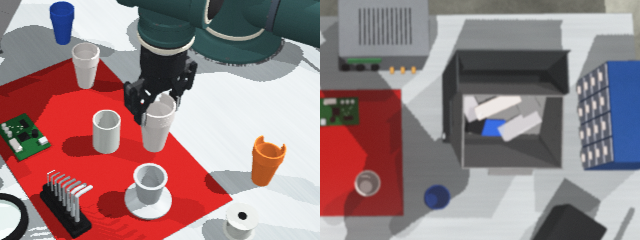

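The broken cup hangs in the gripper (crop 155,125) and the holder stands empty (150,185). Next is the bin mouth.

Run:
```python
from h import *
for u in [(113,137),(200,123),(256,170),(187,188),(161,152),(130,195),(228,229)]: print("s",u,onz("scene",u,.18).round(3))
for u in [(435,122),(549,122),(549,163),(545,237),(440,237),(443,165)]: print("t",u,onz("top",u,.18).round(3))
a=cv2.imread("pics/s2.png")[90:260,80:280];b=cv2.imread("pics/t2.png")[100:260,410:570]
cv2.imwrite("pics/b2.png",np.hstack([cv2.resize(a,(440,374),interpolation=2),cv2.resize(b,(360,374),interpolation=2)]))
```

```text
s (113, 137) [ 0.753 -0.556  0.18 ]
s (200, 123) [ 0.528 -0.502  0.18 ]
s (256, 170) [ 0.499 -0.224  0.18 ]
s (187, 188) [ 0.673 -0.243  0.18 ]
s (161, 152) [ 0.67  -0.422  0.18 ]
s (130, 195) [ 0.797 -0.287  0.18 ]
s (228, 229) [ 0.654 -0.056  0.18 ]
t (435, 122) [ 0.771 -0.243  0.18 ]
t (549, 122) [ 0.768 -0.529  0.18 ]
t (549, 163) [ 0.663 -0.523  0.18 ]
t (545, 237) [ 0.477 -0.503  0.18 ]
t (440, 237) [ 0.479 -0.246  0.18 ]
t (443, 165) [ 0.66 -0.26  0.18]
```

View pics/b2.png

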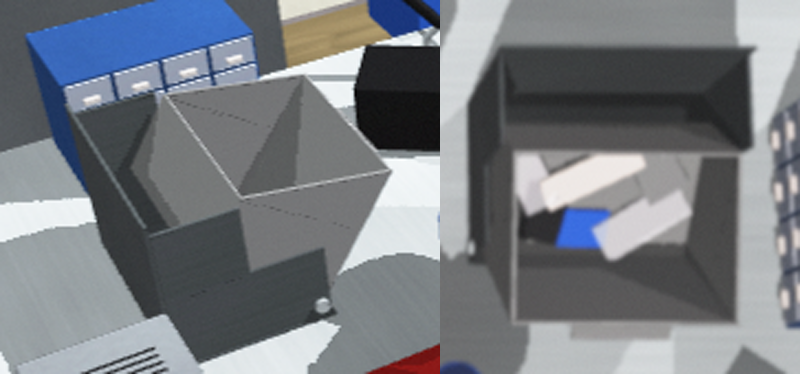

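Call:
step_arm(
  steps=[
    [[0.01, -0.06, 0.04], [0, 0, 0]],
    [[0.02, -0.12, 0.045], [0, 0, 0]],
    [[0.03, -0.18, 0.045], [0, 0, 0]],
    [[0.04, -0.24, 0.045], [0, 0, 0]],
    [[0.05, -0.3, 0.045], [0, 0, 0]],
    [[0.055, -0.36, 0.045], [0, 0, 0]],
    [[0.06, -0.42, 0.045], [0, 0, 0]],
    [[0.06, -0.48, 0.045], [0, 0, 0]],
  ],
)

```text
t: 6.4
tool_pos: [0.583, -0.137, 0.2923]
eef_rot: [[-0.001, 1.0, -0.001], [1.0, 0.001, 0.0], [0.0, -0.001, -1.0]]
contact_force: [1.0, -0.7, -0.2]
opening: 0.749
grip_force: 34.8
```

Call:
step_arm(
  steps=[
    [[0.005, -0.06, 0], [0, 0, 0]],
    [[0.005, -0.12, 0], [0, 0, 0]],
    [[0.005, -0.18, 0], [0, 0, 0]],
    [[0.005, -0.23, 0], [0, 0, 0]],
    [[0.005, -0.245, 0], [0, 0, 0]],
    [[0.005, -0.245, -0.03], [0, 0, 0]],
    [[0.005, -0.245, -0.07], [0, 0, 0]],
    [[0.005, -0.245, -0.08], [0, 0, 0]],
  ],
)

```text
t: 7.4
tool_pos: [0.5876, -0.3789, 0.21]
eef_rot: [[-0.001, 1.0, -0.004], [1.0, 0.001, 0.003], [0.003, -0.004, -1.0]]
contact_force: [-0.1, 0.3, -0.5]
opening: 0.752
grip_force: 34.8
```

Call:
step_arm(
  steps=[
    [[0, 0, -0.015], [0, 0, 0]],
    [[0, 0, -0.03], [0, 0, 0]],
    [[0, 0, -0.04], [0, 0, 0]],
    [[0, 0, -0.045], [0, 0, 0]],
    [[0, 0, -0.045], [0, 0, 0]],
  ],
)

```text
t: 8.02
tool_pos: [0.5883, -0.38, 0.1683]
eef_rot: [[-0.001, 1.0, -0.0], [1.0, 0.001, 0.0], [0.0, -0.0, -1.0]]
contact_force: [-0.5, 0.0, -0.0]
opening: 0.751
grip_force: 34.8
```

Call:
step_arm(
  steps=[
    [[0, 0, 0], [0, 0, 0]],
    [[0, 0, 0], [0, 0, 0]],
    [[0, 0, 0], [0, 0, 0]],
    [[0, 0, 0.03], [0, 0, 0]],
    [[0, 0, 0.08], [0, 0, 0]],
    [[0, 0, 0.1], [0, 0, 0]],
    [[0, 0, 0.1], [0, 0, 0]],
  ],
  hand=0.0854,
)

```text
t: 8.9
tool_pos: [0.5886, -0.3803, 0.2698]
eef_rot: [[-0.001, 1.0, 0.002], [1.0, 0.001, -0.001], [-0.001, 0.002, -1.0]]
contact_force: [-0.6, 1.3, -0.1]
opening: 1.002
grip_force: 0.0
```

Run:
```python
from h import *
a=imaging.camera("scene");b=imaging.camera("top")
s=readout.get_state();print(s["t"],s["tool_pos"],s["contact_force"],s["opening"])
cv2.imwrite("pics/s3.png",a);cv2.imwrite("pics/t3.png",b)
cv2.imwrite("pics/b3.png",np.hstack([cv2.resize(a[60:260,80:330],(440,352)),cv2.resize(b[100:260,400:560],(352,352))]))
```

```text
9.0 [ 0.58811751 -0.37987154  0.26675057] [-0.45063401 -0.20453316 -0.6964144 ] 1.0023788151409372
```

View pics/b3.png

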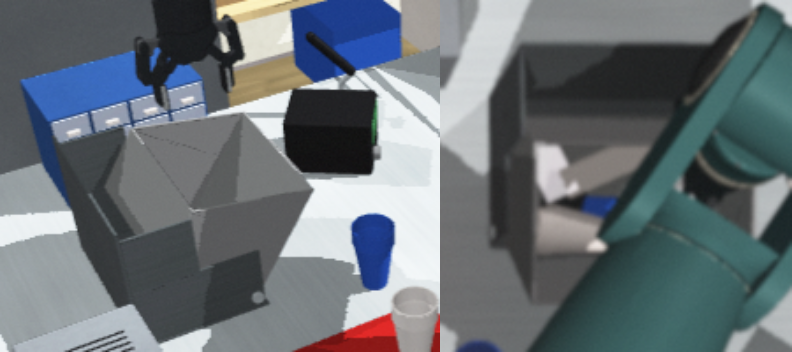

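The broken cup is lying in the bin (crop 565,230). Going above the sound cup with the tool turned 90°, so I can grip once along y to centre it and then again along x.

Call:
step_arm(
  steps=[
    [[-0.03, 0.05, 0], [0, 0, 10]],
    [[-0.06, 0.11, 0], [0, 0, 20]],
    [[-0.09, 0.16, 0], [0, 0, 30]],
    [[-0.11, 0.21, 0], [0, 0, 40]],
    [[-0.13, 0.26, 0], [0, 0, 50]],
    [[-0.138, 0.31, 0], [0, 0, 60]],
    [[-0.138, 0.35, 0], [0, 0, 70]],
    [[-0.138, 0.358, 0], [0, 0, 80]],
  ],
)

```text
t: 10.0
tool_pos: [0.4497, -0.02, 0.2667]
eef_rot: [[-0.986, 0.165, -0.002], [0.165, 0.986, 0.0], [0.002, 0.0, -1.0]]
contact_force: [-0.3, -0.7, 0.2]
opening: 0.999
grip_force: 0.0
```

Call:
step_arm(
  steps=[
    [[0, 0, -0.04], [0, 0, 10]],
    [[0, 0, -0.08], [0, 0, 10]],
    [[0, 0, -0.11], [0, 0, 10]],
    [[0, 0, -0.11], [0, 0, 10]],
    [[0, 0, -0.11], [0, 0, 10]],
  ],
)

```text
t: 10.62
tool_pos: [0.4505, -0.022, 0.159]
eef_rot: [[-1.0, -0.001, 0.0], [-0.001, 1.0, -0.0], [-0.0, -0.0, -1.0]]
contact_force: [-0.3, -0.6, 0.1]
opening: 0.998
grip_force: 0.0
```

Run:
```python
from fit2 import *
a=imaging.camera("scene");b=imaging.camera("top");cv2.imwrite("pics/s4.png",a)
s=readout.get_state();print(s["t"],s["tool_pos"],s["eef_rot"].round(3))
m=mask_at("scene","new_cup",(316,245)); print(m is not None and m.sum())
cv2.imwrite("pics/b4.png",cv2.resize(a[180:300,240:400],(640,480),interpolation=2))
for r in imaging.find_in("top","old_cup"): print(r["conf"],np.round(r["location"],3),proj("top",r["location"]).round())
```

```text
10.725 [ 0.45077383 -0.02209003  0.15955499] [[-1.    -0.001  0.002]
 [-0.001  1.    -0.   ]
 [-0.002 -0.    -1.   ]]
914.0
0.95 [ 0.573 -0.318  0.088] [459. 206.]
0.61 [0.282 0.433 0.067] [175. 318.]
```

View pics/b4.png

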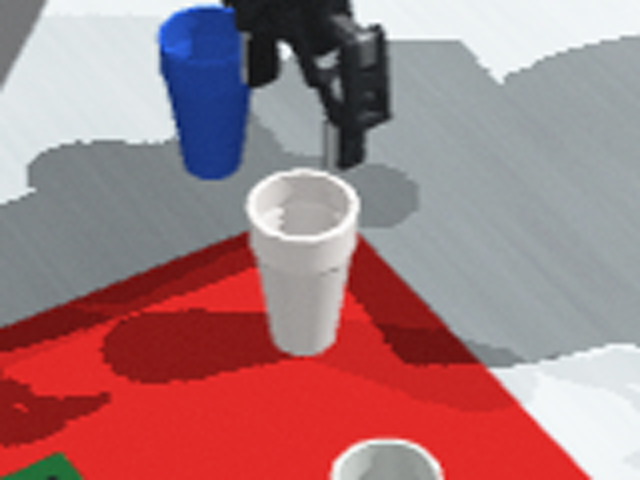

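The fingers are above the white cup (crop 302,215), and the broken cup was found in the bin at (0.573, -0.318). Descend, grip along y, open, turn back and grip along x.

Call:
step_arm(
  steps=[
    [[0, 0, -0.025], [0, 0, 0]],
    [[0, 0, -0.05], [0, 0, 0]],
    [[0, 0, -0.07], [0, 0, 0]],
    [[0, 0, -0.08], [0, 0, 0]],
    [[0, 0, -0.087], [0, 0, 0]],
    [[0, 0, -0.087], [0, 0, 0]],
  ],
)

```text
t: 11.58
tool_pos: [0.4504, -0.022, 0.0714]
eef_rot: [[-1.0, -0.001, -0.0], [-0.001, 1.0, 0.0], [0.0, 0.0, -1.0]]
contact_force: [0.2, -0.0, 0.2]
opening: 0.999
grip_force: 0.0
```

Call:
step_arm(
  steps=[
    [[0, 0, 0], [0, 0, 0]],
    [[0, 0, 0], [0, 0, 0]],
    [[0, 0, 0], [0, 0, 0]],
    [[0, 0, 0], [0, 0, 0]],
    [[0, 0, 0], [0, 0, 0]],
    [[0, 0, 0], [0, 0, 0]],
  ],
  hand=0.05,
  grip_force=20,
)

```text
t: 12.32
tool_pos: [0.4508, -0.0221, 0.072]
eef_rot: [[-1.0, -0.001, 0.001], [-0.001, 1.0, -0.0], [-0.001, -0.0, -1.0]]
contact_force: [0.1, -1.1, 7.5]
opening: 0.747
grip_force: 22.1
```

Call:
step_arm(
  steps=[
    [[0, 0, 0], [0, 0, 0]],
    [[0, 0, 0], [0, 0, 0]],
    [[0, 0, 0], [0, 0, 0]],
    [[0, 0, 0], [0, 0, 0]],
    [[0, 0, 0], [0, 0, 0]],
  ],
  hand=0.0854,
)

```text
t: 12.95
tool_pos: [0.4503, -0.022, 0.0713]
eef_rot: [[-1.0, -0.001, -0.0], [-0.001, 1.0, 0.0], [0.0, 0.0, -1.0]]
contact_force: [-0.3, 0.9, -0.4]
opening: 0.997
grip_force: 0.0
```

Call:
step_arm(
  steps=[
    [[0, 0, 0], [0, 0, -10]],
    [[0, 0, 0], [0, 0, -20]],
    [[0, 0, 0], [0, 0, -30]],
    [[0, 0, 0], [0, 0, -40]],
    [[0, 0, 0], [0, 0, -50]],
    [[0, 0, 0], [0, 0, -60]],
    [[0, 0, 0], [0, 0, -70]],
    [[0, 0, 0], [0, 0, -80]],
  ],
)

```text
t: 13.95
tool_pos: [0.4503, -0.022, 0.0713]
eef_rot: [[-0.169, 0.986, -0.0], [0.986, 0.169, 0.0], [0.0, -0.0, -1.0]]
contact_force: [-0.1, -0.2, 1.1]
opening: 1.003
grip_force: 0.0
```

Call:
step_arm(
  steps=[
    [[0, 0, 0], [0, 0, -10]],
    [[0, 0, 0], [0, 0, -10]],
    [[0, 0, 0], [0, 0, -10]],
  ],
)

```text
t: 14.32
tool_pos: [0.4503, -0.022, 0.0713]
eef_rot: [[-0.005, 1.0, 0.0], [1.0, 0.005, 0.0], [0.0, 0.0, -1.0]]
contact_force: [0.3, 0.5, -0.1]
opening: 1.002
grip_force: 0.0
```

Call:
step_arm(
  steps=[
    [[0, 0, 0], [0, 0, 0]],
    [[0, 0, 0], [0, 0, 0]],
    [[0, 0, 0], [0, 0, 0]],
    [[0, 0, 0], [0, 0, 0]],
    [[0, 0, 0], [0, 0, 0]],
    [[0, 0, 0], [0, 0, 0]],
  ],
  hand=0.05,
  grip_force=20,
)

```text
t: 15.08
tool_pos: [0.4504, -0.022, 0.0715]
eef_rot: [[-0.001, 1.0, 0.0], [1.0, 0.001, -0.0], [-0.0, 0.0, -1.0]]
contact_force: [-1.7, 0.2, 4.0]
opening: 0.748
grip_force: 22.4
```

Call:
step_arm(
  steps=[
    [[0, 0, 0.01], [0, 0, 0]],
    [[0, 0, 0.04], [0, 0, 0]],
    [[0, 0, 0.09], [0, 0, 0]],
    [[0, 0, 0.15], [0, 0, 0]],
    [[0, 0, 0.2], [0, 0, 0]],
    [[0, 0, 0.2], [0, 0, 0]],
  ],
)

```text
t: 15.82
tool_pos: [0.4511, -0.0221, 0.2757]
eef_rot: [[-0.001, 1.0, 0.006], [1.0, 0.001, -0.001], [-0.001, 0.006, -1.0]]
contact_force: [0.1, -0.4, 0.0]
opening: 0.744
grip_force: 22.5
```

```bash
cat > holdfit.py <<'E'
from fit2 import *
from scipy import ndimage
M={}
HQ=quads([(.001,0),(.048,0),(.048,.009),(.024,.012),(.033,.082),(.001,.082)])
def hmask(c,img,seed):
    g,r=img[...,1].astype(int),img[...,2].astype(int)
    m=(~(r>1.6*g+10)).astype(np.uint8)
    if c=="top": m[:,:192]=0
    l=ndimage.label(m)[0]; k=l==l[seed[1],seed[0]]
    return k.astype(float)
E
python3 - <<'E'
from holdfit import *
s=readout.get_state();print(s["t"],s["tool_pos"],s["contact_force"],s["opening"],s["grip_force"])
for c in("scene","top"):
    img=imaging.camera(c);cv2.imwrite("pics/h_%s.png"%c,img)
    u=proj(c,[.523,.345,.03]).astype(int)
    M[c]=hmask(c,img,u); ys,xs=np.nonzero(M[c]);print(c,xs.min(),xs.max(),ys.min(),ys.max(),M[c].sum())
F=lambda p:HQ
for ms in (M,{"scene":M["scene"]},{"top":M["top"]}): fit("h",F,ms,[.523,.345,.004])
# before/after shift check with fixed cup-in-scene
E
```

```text
15.825 [ 0.45114473 -0.02211089  0.27574309] [ 0.08891276 -0.4180492   0.00632517] 0.7440597052773379 22.490605533369035
scene 354 401 343 399 2029.0
top 195 231 214 248 1015.0
h [0.5242 0.3461 0.0072] 171.1 [('scene', 2029, 98), ('top', 1015, 74)]
h [0.5238 0.3446 0.005 ] 85.6 [('scene', 2029, 86)]
h [0.5221 0.3481 0.0079] 26.3 [('top', 1015, 26)]
```

Call:
step_arm(
  steps=[
    [[0.012, 0.055, 0], [0, 0, 0]],
    [[0.024, 0.11, 0], [0, 0, 0]],
    [[0.036, 0.165, 0], [0, 0, 0]],
    [[0.048, 0.22, 0], [0, 0, 0]],
    [[0.06, 0.28, 0], [0, 0, 0]],
    [[0.07, 0.33, 0], [0, 0, 0]],
    [[0.0728, 0.36, 0], [0, 0, 0]],
    [[0.0728, 0.3675, 0], [0, 0, 0]],
  ],
)

```text
t: 16.92
tool_pos: [0.5226, 0.3467, 0.269]
eef_rot: [[-0.003, 1.0, -0.003], [1.0, 0.003, -0.002], [-0.002, -0.003, -1.0]]
contact_force: [0.0, 0.2, -0.8]
opening: 0.748
grip_force: 22.4
```

Call:
step_arm(
  steps=[
    [[0, 0, -0.04], [0, 0, 0]],
    [[0, 0, -0.08], [0, 0, 0]],
    [[0, 0, -0.1], [0, 0, 0]],
    [[0, 0, -0.106], [0, 0, 0]],
    [[0, 0, -0.106], [0, 0, 0]],
    [[0, 0, -0.106], [0, 0, 0]],
  ],
)

```text
t: 17.68
tool_pos: [0.5236, 0.3457, 0.1669]
eef_rot: [[-0.001, 1.0, 0.002], [1.0, 0.001, 0.001], [0.001, 0.002, -1.0]]
contact_force: [0.3, 0.3, 0.4]
opening: 0.744
grip_force: 22.4
```

Run:
```python
from holdfit import *
s=readout.get_state();p=s["tool_pos"];print(s["t"],p,s["contact_force"],s["opening"])
img=imaging.camera("scene");cv2.imwrite("pics/s5.png",img)
big=cv2.resize(img,None,fx=6,fy=6,interpolation=2)
cup=np.array([p[0],p[1],p[2]-.0675]); hol=np.array([.5232,.3455,.004])
def ring(o,r,z,col):
    pts=np.array([proj("scene",o+[r*np.cos(t),r*np.sin(t),z]) for t in np.linspace(0,6.3,80)])
    cv2.polylines(big,[((pts+.5)*6).astype(int)],True,col,1)
ring(cup,.0195,0,(0,255,0));ring(cup,.030,.078,(0,255,0))
ring(hol,.033,.082,(255,0,0));ring(hol,.048,.009,(255,0,0));ring(hol,.0273,.082,(255,0,0))
u=(proj("scene",hol+[0,0,.09])*6).astype(int)
cv2.imwrite("pics/b5.png",big[u[1]-260:u[1]+330,u[0]-300:u[0]+300])
```

```text
17.675 [0.52358865 0.34565522 0.16685441] [0.34577191 0.32559209 0.42404126] 0.7439656080178324
```

View pics/b5.png

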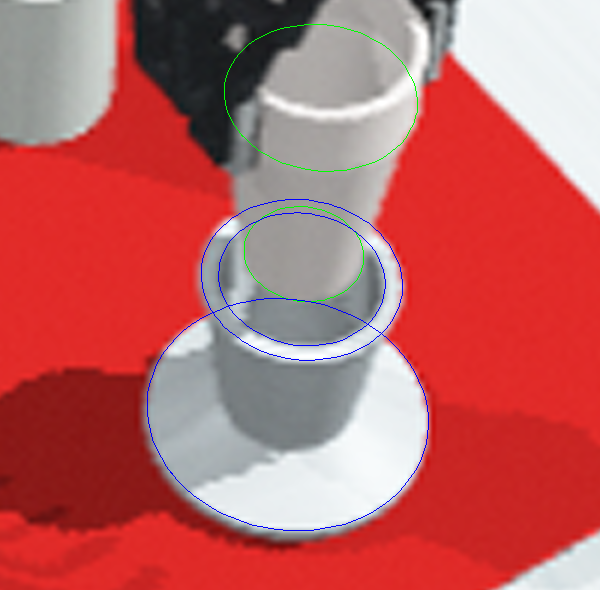

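Scene view: the cup's underside ring (crop 243–362) sits centred in the holder mouth (202–403), within about 0.5 mm laterally. Lowering in force-checked stages.

Call:
step_arm(
  steps=[
    [[0, 0, -0.015], [0, 0, 0]],
    [[0, 0, -0.03], [0, 0, 0]],
    [[0, 0, -0.045], [0, 0, 0]],
    [[0, 0, -0.05], [0, 0, 0]],
    [[0, 0, -0.05], [0, 0, 0]],
    [[0, 0, -0.05], [0, 0, 0]],
  ],
)

```text
t: 18.48
tool_pos: [0.5233, 0.3456, 0.1159]
eef_rot: [[-0.001, 1.0, 0.001], [1.0, 0.001, 0.0], [0.0, 0.001, -1.0]]
contact_force: [0.2, -0.3, -0.2]
opening: 0.747
grip_force: 22.4
```

Call:
step_arm(
  steps=[
    [[0, 0, -0.002], [0, 0, 0]],
    [[0, 0, -0.004], [0, 0, 0]],
    [[0, 0, -0.006], [0, 0, 0]],
    [[0, 0, -0.008], [0, 0, 0]],
    [[0, 0, -0.008], [0, 0, 0]],
    [[0, 0, -0.008], [0, 0, 0]],
  ],
)

```text
t: 19.23
tool_pos: [0.5231, 0.3455, 0.1074]
eef_rot: [[-0.001, 1.0, 0.0], [1.0, 0.001, 0.0], [0.0, 0.0, -1.0]]
contact_force: [-0.4, -0.4, -0.5]
opening: 0.75
grip_force: 22.4
```

Call:
step_arm(
  steps=[
    [[0, 0, -0.001], [0, 0, 0]],
    [[0, 0, -0.002], [0, 0, 0]],
    [[0, 0, -0.003], [0, 0, 0]],
    [[0, 0, -0.003], [0, 0, 0]],
    [[0, 0, -0.003], [0, 0, 0]],
  ],
)

```text
t: 19.85
tool_pos: [0.5231, 0.3455, 0.1043]
eef_rot: [[-0.001, 1.0, -0.0], [1.0, 0.001, 0.0], [0.0, -0.0, -1.0]]
contact_force: [0.1, 1.0, -0.5]
opening: 0.744
grip_force: 22.4
```

Call:
step_arm(
  steps=[
    [[0, 0, -0.001], [0, 0, 0]],
    [[0, 0, -0.002], [0, 0, 0]],
    [[0, 0, -0.002], [0, 0, 0]],
    [[0, 0, -0.002], [0, 0, 0]],
  ],
)

```text
t: 20.35
tool_pos: [0.5231, 0.3455, 0.1023]
eef_rot: [[-0.001, 1.0, -0.0], [1.0, 0.001, -0.0], [-0.0, -0.0, -1.0]]
contact_force: [0.5, 0.5, -1.0]
opening: 0.748
grip_force: 22.4
```

Call:
step_arm(
  steps=[
    [[0, 0, -0.001], [0, 0, 0]],
    [[0, 0, -0.002], [0, 0, 0]],
    [[0, 0, -0.002], [0, 0, 0]],
    [[0, 0, -0.002], [0, 0, 0]],
  ],
)

```text
t: 20.85
tool_pos: [0.523, 0.3455, 0.1002]
eef_rot: [[-0.001, 1.0, -0.0], [1.0, 0.001, 0.0], [0.0, -0.0, -1.0]]
contact_force: [-1.6, 0.2, -0.3]
opening: 0.748
grip_force: 22.4
```

Call:
step_arm(
  steps=[
    [[0, 0, -0.001], [0, 0, 0]],
    [[0, 0, -0.001], [0, 0, 0]],
    [[0, 0, -0.001], [0, 0, 0]],
  ],
)

```text
t: 21.22
tool_pos: [0.523, 0.3456, 0.0993]
eef_rot: [[-0.001, 1.0, -0.0], [1.0, 0.001, 0.0], [0.0, -0.0, -1.0]]
contact_force: [-1.9, 2.0, -0.6]
opening: 0.751
grip_force: 22.4
```

Call:
step_arm(
  steps=[
    [[-0.0003, 0.0002, 0], [0, 0, 0]],
    [[-0.0003, 0.0002, -0.001], [0, 0, 0]],
    [[-0.0003, 0.0002, -0.001], [0, 0, 0]],
    [[-0.0003, 0.0002, -0.001], [0, 0, 0]],
  ],
)

```text
t: 21.72
tool_pos: [0.5228, 0.3457, 0.0982]
eef_rot: [[-0.001, 1.0, -0.0], [1.0, 0.001, -0.0], [-0.0, -0.0, -1.0]]
contact_force: [-0.7, 0.7, -1.1]
opening: 0.746
grip_force: 22.4
```

Call:
step_arm(
  steps=[
    [[0, 0, -0.0007], [0, 0, 0]],
    [[0, 0, -0.0007], [0, 0, 0]],
    [[0, 0, -0.0007], [0, 0, 0]],
  ],
)

```text
t: 22.1
tool_pos: [0.5228, 0.3457, 0.0976]
eef_rot: [[-0.001, 1.0, -0.0], [1.0, 0.001, 0.0], [0.0, -0.0, -1.0]]
contact_force: [-0.7, 2.1, -0.1]
opening: 0.749
grip_force: 22.4
```

Call:
step_arm(
  steps=[
    [[0, 0.0003, -0.0007], [0, 0, 0]],
    [[0, 0.0003, -0.0007], [0, 0, 0]],
    [[0, 0.0003, -0.0007], [0, 0, 0]],
  ],
)

```text
t: 22.48
tool_pos: [0.5228, 0.346, 0.0969]
eef_rot: [[-0.001, 1.0, -0.0], [1.0, 0.001, -0.0], [-0.0, -0.0, -1.0]]
contact_force: [-1.5, 2.0, 0.7]
opening: 0.749
grip_force: 22.4
```

Call:
step_arm(
  steps=[
    [[0, 0, -0.0006], [0, 0, 0]],
    [[0, 0, -0.0006], [0, 0, 0]],
    [[0, 0, -0.0006], [0, 0, 0]],
  ],
)

```text
t: 22.85
tool_pos: [0.5228, 0.346, 0.0964]
eef_rot: [[-0.001, 1.0, 0.0], [1.0, 0.001, 0.0], [0.0, 0.0, -1.0]]
contact_force: [-2.7, 1.7, 2.0]
opening: 0.749
grip_force: 22.5
```

Call:
step_arm(
  steps=[
    [[-0.0002, 0.0002, -0.0005], [0, 0, 0]],
    [[-0.0002, 0.0002, -0.0005], [0, 0, 0]],
    [[-0.0002, 0.0002, -0.0005], [0, 0, 0]],
  ],
)

```text
t: 23.22
tool_pos: [0.5228, 0.3462, 0.0961]
eef_rot: [[-0.001, 1.0, 0.0], [1.0, 0.001, 0.0], [0.0, 0.0, -1.0]]
contact_force: [-2.3, 0.6, 5.3]
opening: 0.748
grip_force: 22.6
```

Call:
step_arm(
  steps=[
    [[0, 0, 0], [0, 0, 0]],
    [[0, 0, 0], [0, 0, 0]],
    [[0, 0, 0], [0, 0, 0]],
    [[0, 0, 0], [0, 0, 0]],
    [[0, 0, 0], [0, 0, 0]],
  ],
  hand=0.0854,
)

```text
t: 23.85
tool_pos: [0.5226, 0.3462, 0.0957]
eef_rot: [[-0.001, 1.0, -0.0], [1.0, 0.001, -0.0], [-0.0, -0.0, -1.0]]
contact_force: [0.4, 0.7, 0.1]
opening: 1.0
grip_force: 0.0
```

Call:
step_arm(
  steps=[
    [[0, 0, 0.01], [0, 0, 0]],
    [[0, 0, 0.03], [0, 0, 0]],
    [[0, 0, 0.06], [0, 0, 0]],
    [[0, 0, 0.11], [0, 0, 0]],
    [[0, -0.05, 0.16], [0, 0, 0]],
    [[0, -0.11, 0.17], [0, 0, 0]],
    [[0, -0.17, 0.17], [0, 0, 0]],
    [[0, -0.2, 0.17], [0, 0, 0]],
  ],
)

```text
t: 24.85
tool_pos: [0.5224, 0.1438, 0.2682]
eef_rot: [[0.001, 1.0, 0.003], [1.0, -0.001, 0.0], [0.0, 0.003, -1.0]]
contact_force: [0.6, 0.2, -0.3]
opening: 1.002
grip_force: 0.0
```

Run:
```python
from holdfit import *
a=imaging.camera("scene");b=imaging.camera("top")
s=readout.get_state();print(s["t"],s["tool_pos"],s["contact_force"],s["grip_force"])
cv2.imwrite("pics/b6.png",np.hstack([cv2.resize(a[310:410,330:430],(390,390),interpolation=2),cv2.resize(b[110:250,420:560],(390,390),interpolation=2)]))
for l in("new_cup","old_cup"):
  for c in("scene","top"):
    for r in imaging.find_in(c,l): print(l,c,round(r["conf"],2),np.round(r["location"],3))
UP=[(.001,.06),(.0275,.06),(.030,.078),(.032,.078),(.032,.106)]
M={"scene":hmask("scene",a,proj("scene",[.523,.345,.03]).astype(int))}
fit("asm",lambda p:np.vstack([HQ,quads(UP)+[0,0,.025]]),M,[.523,.345,.004])
m=[cv2.imread("pics/b6.png")]
```

```text
24.95 [0.52259805 0.14350919 0.26797755] [ 0.30373412 -0.55484247 -0.31204358] 0.0
new_cup scene 0.84 [0.517 0.338 0.109]
new_cup top 0.92 [0.53  0.359 0.102]
new_cup top 0.65 [ 0.414 -0.216  0.066]
old_cup scene 0.74 [0.299 0.433 0.072]
old_cup top 0.95 [0.279 0.432 0.066]
old_cup top 0.7 [ 0.573 -0.319  0.089]
asm [0.5229 0.344  0.0039] 91.8 [('scene', 2546, 92)]
```

View pics/b6.png

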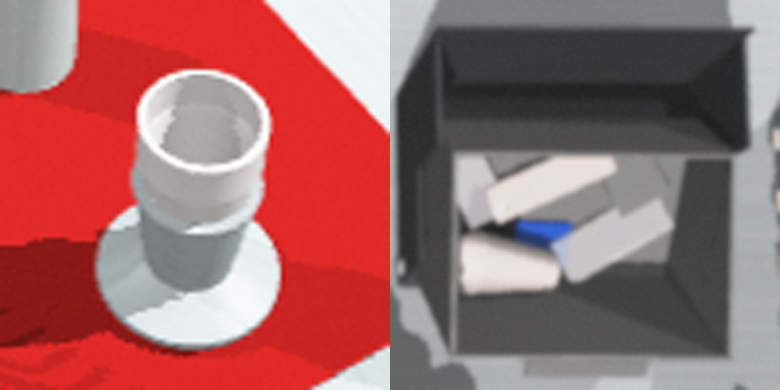

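The sound cup stands upright in the holder (crop 200,150) and the broken cup lies on the bin floor (510,262). The arm is clear, so I'm handing in.

```bash
python3 -c "
from h import *
print(order.finish_job())"
```

```text
the job is handed in; nothing more can be done
None
```

The broken cup is in the offcut bin, the sound cup rests lightly in the holder and is released, and the job is handed in; no verdict came back.

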